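Take a length off the gauge board with the tape measure

TASK

Pick up the tape measure from its block, hook its end over the open end of the gauge board, and draw the case back along the board, held just clear of its top, until its back bears lightly against the fence (a few newtons, never over 15). Keeping it there, press the case down on the board until the brake bar in its base is well in and holds the blade. Then let go, leaving the tape upright on the middle of the board, hooked, taut and locked; never bear on the board with more than 35 N in all, and leave the other things where they stand.

Things in the scene. Friction and masses are not known exactly. Their poses are not given: they have to be found in the camera images.
- tape_centre (a point): Centre of the case of the tape measure, a grey loose case with flat sides and round top, 70 mm long (x), 32 mm thick (y, grasp across this), steel discs on the sides; about 0.3 kg. The axes are those of the tape: x points from the back to the nose, where the blade comes out, z up. The case's underside is 31 mm below this point, its top 31 mm above, its back face 35 mm behind. At the start it stands upright on the parking block on its brake bar.
- tape_back (a point): Middle of the back face of the tape's case (two upright rubber strips), 15 mm above the case's underside; 35 mm behind and 16 mm below tape_centre.
- tape_hook (a point): Inner (case-side) face of the hook at the blade's end, at the tip of its lip; it moves with the blade. Blade fully in: 42 mm ahead of and 43.5 mm below tape_centre. The lip is 2 mm thick, 19 mm wide and hangs 15.5 mm below the blade; its tip is 12.5 mm below the case's underside. Same axes as the tape.
- tape_blade (a joint): How far the blade is pulled out, m: 0 in, 0.18 at most. A spring draws it in with about 3 N when in, 4 N when fully out. Not locked, the spring drags the tape over the board when let go.
- tape_brake (a joint): How far the brake bar in the base is pushed in, m: 0 = out, standing 5 mm below the case's underside (44 x 26 mm, under the case's middle, its lower face 36 mm below tape_centre); 0.0045 = fully in. It moves stiffly: about 8 N starts it, it bites the blade from 2 mm on and takes 10 to 18 N to push well in (3 to 4 mm), steeply more at the end; it stays where it is left. Once it bites, the blade cannot be pulled out, so it must not be pushed before the length is set.
- gauge_board: Fixed pale wooden plank, 230 x 90 mm, 24 mm thick, flat on the worktop. Origin on the worktop under a point 110 mm from the open end; x points along the plank to its open end (the end to hook), z up. At the other end a dark wooden fence stands across it, 30 mm thick and 28 mm higher than the plank's top.
- board_edge (a point): Middle of the top edge of the plank's open end, x = +110 mm on the board, at its top (24 mm over the worktop). Axes of the board.
- board_fence (a point): Foot of the fence's face, x = -90 mm on the board, at the plank's top: the face that the back of the case bears against, 200 mm from board_edge. Axes of the board.
- park_block: Fixed plywood block 60 x 50 x 20 mm on which the tape stands at the start; origin under its centre.
- cork_jar: Loose jar with white lid, 51 mm across, 64 mm tall, a bystander; origin under its centre.
- foregrip: Loose black foam foregrip, 30 mm across, 42 mm tall, a bystander; origin under its centre.
- marker: Loose white marker pen, 10 mm thick, 122 mm long, a bystander; origin under its centre.
- fence: Dark wooden fence across the gauge board's other end, 30 x 90 mm and 28 mm high over the plank, two screw heads on top; part of the board (same origin and axes as gauge_board).
There are look-alikes about, which are no part of the job. What is shaped like the part that bears tape_centre but red is not meant.

How it is judged:
By the outcome, as a careful person would: the job done as asked, in the order asked, and still so for the second after the job is handed in, with the robot touching nothing.
It also fails if it takes over 58 s, if anything falls off the work surface, if the arm or the gripper's body presses on something with over 40 N, if the wrist force passes 120 N, or if a joint passes its speed limit or range.

ROBOT

A 6-joint arm with a two-finger parallel gripper is mounted at the origin on a cart in front of the work surface, level with it; the furniture and walls round the work are solid. World frame = base frame: x ahead of the robot, y to its left, z up, the work surface at z = 0. Lengths are in mm, angles in rad, forces in N, time in s.
With the tool pointing down it reaches from about 375 to 900 mm from the base axis. Payload 3.1 kg.
Tool frame: the origin (TCP) lies midway between the tips of the shut fingers; the grasp point (between the pads) lies 19 mm behind it (grip_point_offset is the distance from the TCP to the grasp point, in mm); z points along the fingers, y is the line along which they close (so a half turn about z gives the same grasp; the last joint's range is limited). The gripper opens to 85 mm and grips with 20 to 120 N. Pads are 22 mm wide; open, the fingers measure 114 mm over their backs; the gripper's body (76 mm by 85 mm) begins 54 mm behind the grasp point. The pads swing forward as they close: fully open they stand 13 mm farther back than shut.
Start: joints at [1.065, 0.527, 1.433, -0, 1.181, -0.178], TCP at [200.593, 591.912, 231.31] pointing down, gripper open.
Joint ranges: [-3.08, 3.08], [-0.75, 2.2], [0.22, 2.44], [-1.43, 4.57], [0, 2.65], [-2.85, 2.85]. Speed limits (rad/s): [2.79, 2.79, 3.14, 3.14, 3.14, 3.14].

INTERFACE

Orientations are given as a unit quaternion [x, y, z, w].
In Python, from station import observe, capture, camera_info, finish_job, grip_point_offset gives the robot as it stands.
- The arm moves only by the tool send_rows, never from a script. Its argument "series" is a list that holds one entry, the list of rows, each a list of 7 numbers: the opening, from 0 (shut) to 1 (fully open), then the shift along the world's x, y, z in mm, then the turn, a rotation vector about the world's x, y, z in degrees. In form: [[[grip, dx, dy, dz, ax, ay, az], ...]]. A call has 1 to 10 rows; each row is the pose to reach, as a shift and turn from the pose commanded when the call began; what a row does not reach only later rows make up. A row lasts 1/10 s, in which the tool goes at most 50 mm and 8.59 degrees, less where a joint would pass 70% of its speed; a pose out of reach is approached as far as the arm can. A call with a gripper value outside its range is refused whole. The fingers move at their own pace and stop on an object; the grip force is fixed at half the most. Time passes only in rows, so rows that repeat a pose let the fingers close. It gives the time, the measured TCP pose, the force, the opening and the grip force at its end, in the units of the state.
- observe(): the state, without advancing time (a new reading comes with each control period).
- capture(name): name is "side" or "top" or "wrist"; returns the picture (384x512x3 uint8, blue, green, red); there is no depth.
- camera_info(name): a dict with "K" (3x3 intrinsics, pixels), "pose" (4x4, takes a point from camera to world coordinates); the wrist camera has in their place "T_tool_cam" (4x4, takes a point from camera to tool coordinates, whose origin is the TCP and whose axes are the flange's). Camera axes: x right, y up, looking along -z (the intrinsics and any distortion apply to the point x, -y, -z); pixel columns grow to the right and rows downward; lengths in mm; the calibration is good to about 2 mm. The wrist camera is an equidistant fisheye: a pixel r from the principal point sees the ray r / f radians off the axis. A picture is of the moment at which its call begins: read the wrist's pose just before it. camera_info takes no time and is no camera call.
- finish_job(): hands the job in; it is judged then, once.
The state is a dict: "t": time; "qpos": joint angles; "qd": joint speeds; "effort": joint torques, N m; "tool_pos": TCP position; "orientation": TCP orientation; "wrist_force": force on the tool from outside, world axes, zero at the start; "ft_torque": the same for the moment, N m; "width": opening from 0.0 (shut) to 1.0 (fully open); "grasp_force": force on a finger pad.
Only numpy, scipy, OpenCV 4.12 (cv2) and the standard library are available. Lean on these libraries where they do the work, as an engineer would, in place of code of your own. Each camera call takes 0.05 s, during which the arm holds its last target. There are 200 camera calls.

## Working session

There is one attempt and no reset: what is moved stays moved. The work goes in short steps, Python scripts to look and compute and a tool call to move; the robot and the scene stay as the last step left them, time stands still between calls to the robot, and variables do not carry over. Pictures are saved under pics/ and viewed, at most 10 in all, crops included, and the job is handed in when it is done.

Besides the shell and the picture viewer there is one more tool, called after "Call:" as a command line: name --argument value ..., lists and objects as JSON in quotes. send_rows: Moves the arm, as the interface text tells. Its arguments: {"type":"object","properties":{"series":{"type":"array"}},"required":["series"]}

```bash
mkdir -p pics; ls; cat > h.py <<'E'
import numpy as np, cv2
from station import *
def ray(name,u,v,st=None):
    c=camera_info(name);K=np.array(c["K"])
    if name!="wrist":
        d=np.array([(u-K[0,2])/K[0,0],-(v-K[1,2])/K[1,1],-1.]);T=np.array(c["pose"])
    else:
        from scipy.spatial.transform import Rotation as R
        a=(u-K[0,2])/K[0,0];b=(v-K[1,2])/K[1,1];r=np.hypot(a,b);s=np.sin(r)/max(r,1e-9)
        d=np.array([a*s,-b*s,-np.cos(r)])
        W=np.eye(4);W[:3,:3]=R.from_quat(st["orientation"]).as_matrix();W[:3,3]=st["tool_pos"]
        T=W@np.array(c["T_tool_cam"])
    d=T[:3,:3]@d;return T[:3,3],d/np.linalg.norm(d)
def plane(name,u,v,z,st=None):
    o,d=ray(name,u,v,st);return o+d*(z-o[2])/d[2]
def tri(r1,r2):
    (a,d),(b,e)=r1,r2
    s=np.linalg.lstsq(np.c_[d,-e],b-a,rcond=None)[0]
    p,q=a+d*s[0],b+e*s[1];return (p+q)/2,np.linalg.norm(p-q)
E
python3 - <<'E'
from h import *
s=observe();print(s, grip_point_offset)
for n in ["side","top","wrist"]: print(n,camera_info(n))
ims=[capture(n) for n in ("side","top","wrist")]
for n,i in zip(("side","top","wrist"),ims): cv2.imwrite(f"pics/{n}0.png",i)
E
```

```text
pics
{'t': 0.0, 'qpos': array([ 1.06551561e+00,  5.28454233e-01,  1.43388304e+00,  1.17903306e-05,
        1.18140741e+00, -1.78515622e-01]), 'qd': array([ 0.00060509, -0.00020187, -0.00171674, -0.00098829,  0.00068569,
       -0.00166927]), 'effort': array([ 1.32849345e-03, -4.42349160e+01, -1.78025812e+01, -3.73176408e-04,
        8.39707878e-03, -6.94664720e-06]), 'tool_pos': array([200.24369143, 591.30744863, 230.34708155]), 'orientation': array([ 1.62658751e-01,  9.86681799e-01, -1.01190349e-03, -3.65896510e-04]), 'wrist_force': array([-0.79943956, -0.05633667, -0.18604693]), 'ft_torque': array([0.03790308, 0.02584117, 0.00070861]), 'grasp_force': 0.0, 'width': 0.9994978436894896} 18.700000000000003
side {'K': array([[440.69712423,   0.        , 251.15847073],
       [  0.        , 440.69712423, 188.31667243],
       [  0.        ,   0.        ,   1.        ]]), 'pose': array([[ 9.25466651e-01,  1.66019646e-01, -3.40512783e-01,
         8.12872880e+01],
       [-3.78208252e-01,  3.53476525e-01, -8.55577504e-01,
        -1.17052184e+03],
       [-2.16793989e-02,  9.20593191e-01, 
[... 467 characters left out ...]
+00],
       [ 1.01207433e-02,  1.11565497e-01,  9.93705545e-01,
         9.46013585e+02],
       [ 0.00000000e+00,  0.00000000e+00,  0.00000000e+00,
         1.00000000e+00]])}
wrist {'K': array([[297.31863964,   0.        , 253.88329523],
       [  0.        , 297.31863964, 193.99119309],
       [  0.        ,   0.        ,   1.        ]]), 'T_tool_cam': array([[ 5.42409285e-04,  9.57237956e-01,  2.89301230e-01,
         7.42730670e+01],
       [ 9.99999592e-01, -7.28313318e-04,  5.34944452e-04,
        -8.25352120e-01],
       [ 7.22771073e-04,  2.89300822e-01, -9.57237960e-01,
        -1.43149933e+02],
       [ 0.00000000e+00,  0.00000000e+00,  0.00000000e+00,
         1.00000000e+00]])}
```

```bash
python3 - <<'E'
import cv2
for n in("side","top"): cv2.imwrite(f"pics/{n}0b.png",cv2.resize(cv2.imread(f"pics/{n}0.png"),(800,600),interpolation=cv2.INTER_CUBIC))
E
```

```text
(no output)
```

View pics/top0b.png

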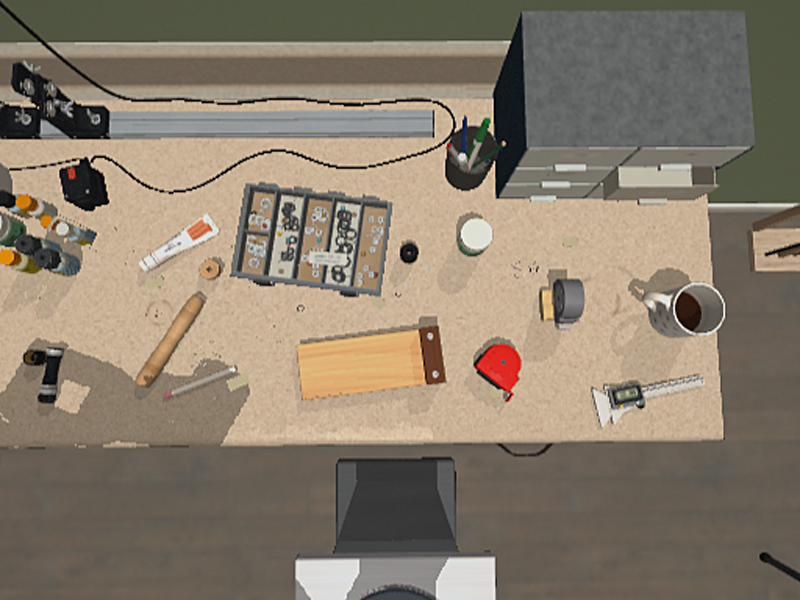

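View pics/side0b.png

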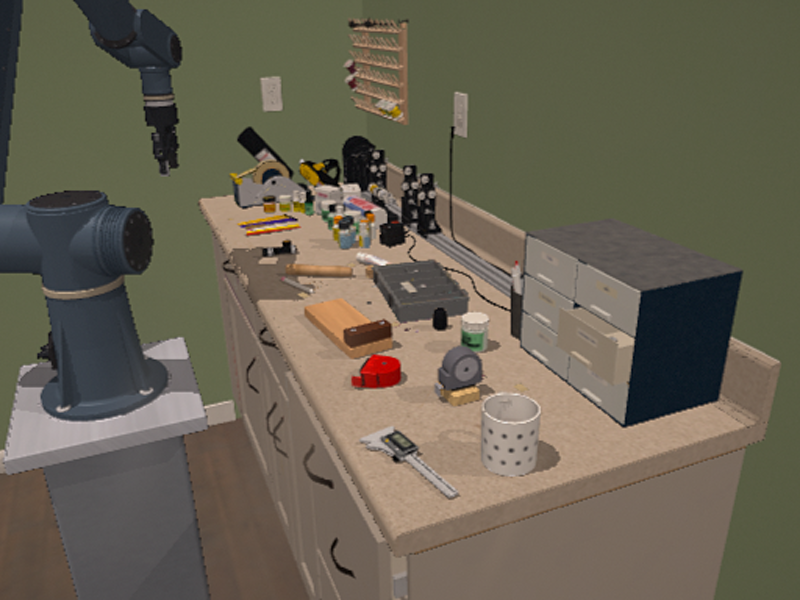

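Top view (800x600 scale): the grey tape is on its block at (567,300), with the silver blade and hook at (562,323), so its nose points toward the robot. The red look-alike at (500,370) is ruled out by colour. The plank spans (300,343)–(303,399) at the open end to the dark fence at (432,355). Jar (476,237), foregrip (409,252).

```bash
python3 - <<'E'
from h import *
t=cv2.imread("pics/top0.png");s=cv2.imread("pics/side0.png")
h=cv2.cvtColor(t,cv2.COLOR_BGR2HSV)
x0,y0,x1,y1=185,200,290,262
m=((h[...,1]>105)&(h[...,0]<25)&(h[...,2]>150)).astype(np.uint8)
roi=np.zeros_like(m);roi[y0:y1,x0:x1]=1;m*=roi
m=cv2.morphologyEx(m,cv2.MORPH_OPEN,np.ones((3,3)))
c=max(cv2.findContours(m,0,2)[0],key=cv2.contourArea)
b=cv2.boxPoints(cv2.minAreaRect(c));print(b)
P=np.array([plane("top",u,v,24)for u,v in b]);print(P.round(1));print([np.linalg.norm(P[i]-P[(i+1)%4]).round(1) for i in range(4)])
for n,u,v in(("tape",567,300),("hook",562,323),("jar",476,232),("grip",409,252),("red",500,370)):
  print(n,plane("top",u*.64,v*.64,50 if n!="hook" else 25).round(1))
cv2.imwrite("pics/crop1.png",np.hstack([cv2.resize(t[165:225,330:390],(400,400),interpolation=2),cv2.resize(s[205:265,270:330],(400,400),interpolation=2)]))
print(camera_info("top")["pose"][:3,3])
E
```

```text
[[188.65616 220.33472]
 [267.5681  210.15253]
 [272.1454  245.62643]
 [193.23343 255.80862]]
[[489.3 157.   24. ]
 [513.4 -42.3  24. ]
 [424.3 -52.7  24. ]
 [400.9 144.6  24. ]]
[np.float64(200.7), np.float64(89.7), np.float64(198.6), np.float64(89.3)]
tape [ 554.9 -278.5   50. ]
hook [ 520.2 -276.5   25. ]
jar [ 666.1 -136.3   50. ]
grip [634.1 -28.2  50. ]
red [ 445.4 -168.7   50. ]
[454.220285    -4.28567924 946.01358454]
```

View pics/crop1.png

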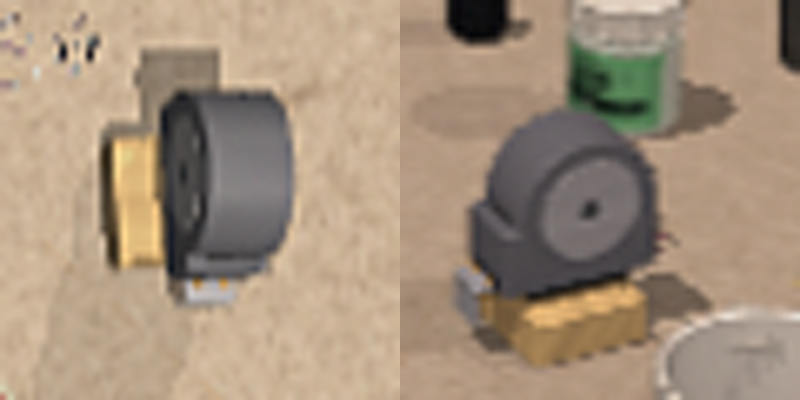

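The crop confirms it: grey case with side discs on a plywood block, lip and hook toward the robot (world -x). I'll move the wrist camera over it.

Call:
send_rows --series '[[[1,21,-45,0,0,0,1.7],[1,42,-90,0,0,0,3.4],[1,63,-135,0,0,0,5.1],[1,84,-180,0,0,0,6.8],[1,105,-225,0,0,0,8.5],[1,126,-270,0,0,0,10],[1,147,-315,0,0,0,12],[1,168,-360,0,0,0,14],[1,189,-405,0,0,0,15.5],[1,210,-450,0,0,0,17]]]'

```text
t: 1.15
tool_pos: [411.0, 140.0, 231.4]
orientation: [0.015, 1.0, 0.0, 0.0]
wrist_force: [1.4, 0.1, -0.3]
width: 0.998
grasp_force: 0.0
```

Call:
send_rows --series '[[[1,14,-42,-4,0,0,0],[1,28,-84,-8,0,0,0],[1,42,-126,-12,0,0,0],[1,56,-168,-16,0,0,0],[1,70,-210,-20,0,0,0],[1,84,-252,-24,0,0,0],[1,98,-294,-28,0,0,0],[1,112,-336,-32,0,0,0],[1,126,-378,-34,0,0,0],[1,140,-415,-35,0,0,0]]]'

```text
t: 2.15
tool_pos: [550.6, -275.2, 195.6]
orientation: [0.016, 1.0, 0.0, -0.0]
wrist_force: [1.0, 0.0, 0.5]
width: 1.002
grasp_force: 0.0
```

```bash
python3 - <<'E'
from h import *
import pickle
s=observe();im=capture("wrist");cv2.imwrite("pics/w1.png",im);pickle.dump(s,open("s1.pkl","wb"));print(s["t"],s["tool_pos"],s["orientation"],s["qpos"])
cv2.imwrite("pics/w1b.png",cv2.resize(im,(800,600),interpolation=2))
E
```

```text
2.15 [ 550.60878806 -275.236526    195.64290626] [ 1.55517570e-02  9.99878974e-01  2.11343520e-04 -3.66896206e-04] [-6.44817586e-01  5.55853892e-01  1.49239718e+00 -1.01455286e-04
  1.09418360e+00 -2.18446256e+00]
```

View pics/w1b.png

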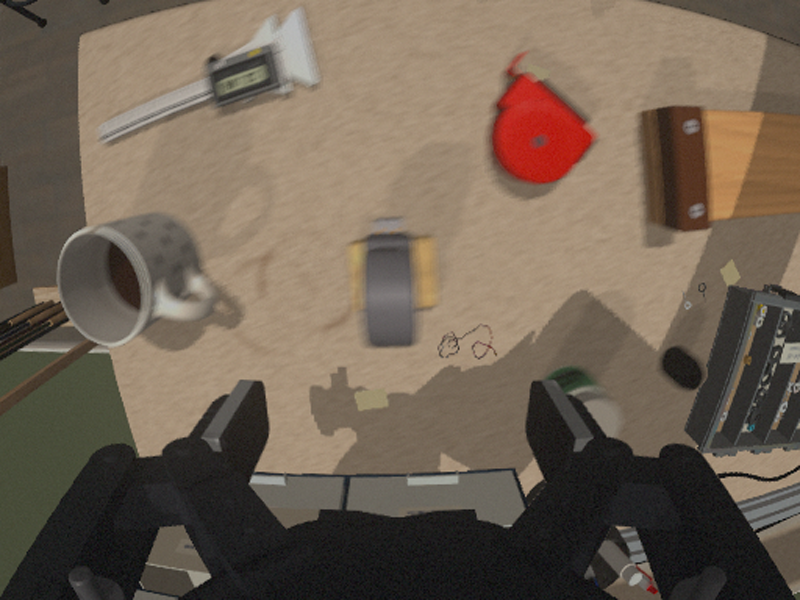

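```bash
python3 - <<'E'
from h import *
import pickle
from scipy.spatial.transform import Rotation as R
s=observe();im=capture("wrist");cv2.imwrite("pics/w2.png",im);pickle.dump(s,open("s2.pkl","wb"))
h=cv2.cvtColor(im,cv2.COLOR_BGR2HSV)
print(s["tool_pos"],R.from_quat(s["orientation"]).as_rotvec(True))
m=((h[...,1]<50)&(h[...,2]<150)).astype(np.uint8);r=np.zeros_like(m);r[135:230,215:290]=1;m*=r
c=max(cv2.findContours(m,0,2)[0],key=cv2.contourArea);print(cv2.boundingRect(c),cv2.minAreaRect(c))
for v in range(135,230,6):
  xs=np.where(m[v])[0]
  if len(xs): 
    a,b=[plane("wrist",x,v,87,s) for x in(xs[0]-.5,xs[-1]+.5)];print(v,xs[0],xs[-1],a.round(1)[:2],b.round(1)[:2],((a+b)/2).round(1)[:2])
o,d=ray("side",298.5,236.2)
for yc in(-270,-275,-280): print(yc,(o+d*((yc-16-o[1])/d[1])).round(1))
cv2.imwrite("pics/w2c.png",cv2.resize(im[120:240,190:310],(600,600),interpolation=2))
E
```

```text
[ 553.84563013 -282.44190607  196.05224129] [  3.04050744 179.66756969  -0.65092602]
(244, 135, 36, 82) ((261.5, 175.5), (81.0, 35.0), 90.0)
135 251 268 [ 503.8 -285.2] [ 504.3 -270. ] [ 504.  -277.6]
141 251 262 [ 509.  -285.4] [ 509.3 -275.2] [ 509.1 -280.3]
147 245 274 [ 513.9 -290.7] [ 514.7 -265.1] [ 514.3 -277.9]
153 244 275 [ 519.1 -291.7] [ 519.9 -264.3] [ 519.5 -278. ]
159 244 276 [ 524.3 -291.9] [ 525.2 -263.6] [ 524.8 -277.8]
165 244 277 [ 529.6 -292.2] [ 530.5 -262.8] [ 530.1 -277.5]
171 244 277 [ 534.9 -292.4] [ 535.8 -262.9] [ 535.4 -277.6]
177 244 278 [ 540.3 -292.6] [ 541.2 -262.1] [ 540.8 -277.3]
183 244 278 [ 545.7 -292.8] [ 546.6 -262.1] [ 546.2 -277.5]
189 244 278 [ 551.2 -293.1] [ 552.1 -262.2] [ 551.7 -277.6]
195 244 279 [ 556.7 -293.3] [ 557.7 -261.3] [ 557.2 -277.3]
201 244 278 [ 562.3 -293.6] [ 563.3 -262.3] [ 562.8 -277.9]
207 245 278 [ 568.  -292.9] [ 569.  -262.3] [ 568.5 -277.6]
213 246 277 [ 573.8 -292.3] [ 574.8 -263.3] [ 574.3 -277.8]
219 287 287 [ 580.9 -255. ] [ 581.  -254.1] [ 580.9 -254.6]
-270 [ 561.8 -286.    53.1]
-275 [ 559.1 -291.    56.2]
-280 [ 556.4 -296.    59.4]
```

View pics/w2c.png

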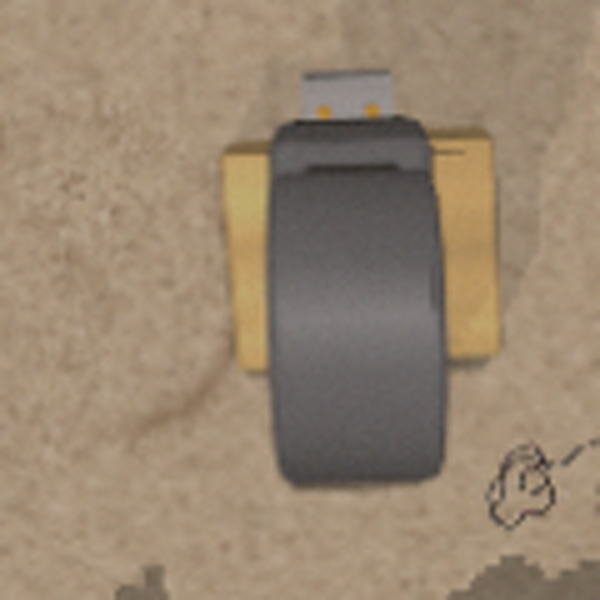

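The case centre is at about (557.6, -277.7), z about 57 (side ray × wrist midline), with nose yaw 180°. I'll align and descend.

Call:
send_rows --series '[[[1,2,2.5,-30,0,0,1],[1,3.8,4.7,-60,0,0,2],[1,3.8,4.7,-85,0,0,2],[1,3.8,4.7,-100,0,0,2],[1,3.8,4.7,-100,0,0,2],[1,3.8,4.7,-100,0,0,2]]]'

```text
t: 2.85
tool_pos: [554.7, -268.3, 96.7]
orientation: [-0.002, 1.0, -0.0, 0.0]
wrist_force: [-0.2, 0.4, -0.5]
width: 0.999
grasp_force: 0.0
```

```bash
python3 - <<'E'
from h import *
from scipy.spatial.transform import Rotation as R
s=observe();im=capture("wrist");print(s["tool_pos"],R.from_quat(s["orientation"]).as_rotvec(True))
h=cv2.cvtColor(im,cv2.COLOR_BGR2HSV)
m=((h[...,1]<50)&(h[...,2]<150)).astype(np.uint8);r=np.zeros_like(m);r[:290,190:320]=1;m*=r
for v in range(90,270,10):
  xs=np.where(m[v])[0]
  if len(xs)>20: 
    a,b=[plane("wrist",x,v,87,s) for x in(xs[0]-.5,xs[-1]+.5)];print(v,xs[0],xs[-1],((a+b)/2).round(1)[:2],(b-a).round(1)[1])
cv2.imwrite("pics/w3.png",im)
E
```

```text
[ 554.69722577 -268.32232351   96.73753443] [-4.48748115e-01  1.79976678e+02 -2.13507805e-02]
150 229 255 [ 502.6 -275.4] 14.0
170 218 264 [ 513.2 -276. ] 24.8
180 217 264 [ 518.6 -276.3] 25.5
190 215 265 [ 524.2 -276.6] 27.4
200 213 265 [ 529.8 -277.2] 28.8
210 212 266 [ 535.6 -277.3] 30.2
220 212 266 [ 541.5 -277.4] 30.6
230 212 267 [ 547.6 -277.2] 31.6
240 212 266 [ 553.8 -277.5] 31.4
250 213 293 [ 560.3 -269.5] 47.0
260 214 296 [ 567.1 -268.3] 49.0
```

Call:
send_rows --series '[[[1,1.5,-5,-5,0,0,0],[1,3,-9,-15,0,0,0],[1,3,-9,-30,0,0,0],[1,3,-9,-45,0,0,0],[1,3,-9,-56,0,0,0],[1,3,-9,-60,0,0,0],[1,3,-9,-60,0,0,0]]]'

```text
t: 3.6
tool_pos: [556.7, -276.8, 35.0]
orientation: [-0.002, 1.0, 0.001, -0.001]
wrist_force: [-0.2, 0.1, 0.0]
width: 1.004
grasp_force: 0.0
```

Call:
send_rows --series '[[[0.45,0,0,0,0,0,0],[0.3,0,0,0,0,0,0],[0.2,0,0,0,0,0,0],[0.2,0,0,0,0,0,0],[0.2,0,0,0,0,0,0],[0.2,0,0,0,0,0,0],[0.2,0,0,0,0,0,0],[0.2,0,0,0,0,0,0]]]'

```text
t: 4.4
tool_pos: [557.7, -277.4, 36.9]
orientation: [-0.002, 1.0, -0.0, 0.0]
wrist_force: [0.1, 0.4, 5.4]
width: 0.368
grasp_force: 63.0
```

Call:
send_rows --series '[[[0.2,0,0,5,0,0,0],[0.2,0,0,15,0,0,0],[0.2,0,0,35,0,0,0],[0.2,0,0,60,0,0,0],[0.2,0,0,85,0,0,0],[0.2,0,0,105,0,0,0],[0.2,0,0,110,0,0,0]]]'

```text
t: 5.1
tool_pos: [558.5, -278.3, 148.8]
orientation: [-0.002, 1.0, -0.001, 0.002]
wrist_force: [-0.5, -1.2, -2.7]
width: 0.361
grasp_force: 62.3
```

Call:
send_rows --series '[[[0.2,-5,20,0,0,0,-4],[0.2,-15,55,0,0,0,-11.5],[0.2,-26,95,0,0,0,-20],[0.2,-37,135,0,0,0,-28],[0.2,-48,175,0,0,0,-36],[0.2,-59,215,0,0,0,-44],[0.2,-70,255,0,0,0,-52],[0.2,-81,295,0,0,0,-60],[0.2,-92,335,0,0,0,-68],[0.2,-100,365,0,0,0,-76]]]'

```text
t: 6.1
tool_pos: [455.3, 89.6, 145.6]
orientation: [0.616, 0.788, -0.001, -0.001]
wrist_force: [0.6, -0.8, -2.8]
width: 0.368
grasp_force: 62.3
```

Call:
send_rows --series '[[[0.2,-5,18,-10,0,0,-4],[0.2,-8.7,33,-20,0,0,-7.5],[0.2,-8.7,33,-30,0,0,-7.5],[0.2,-8.7,33,-30,0,0,-7.5],[0.2,-8.7,33,-30,0,0,-7.5]]]'

```text
t: 6.6
tool_pos: [448.9, 120.0, 115.9]
orientation: [0.664, 0.748, -0.0, -0.0]
wrist_force: [0.7, -0.1, -3.3]
width: 0.368
grasp_force: 62.2
```

```bash
python3 - <<'E'
from h import *
import pickle
from scipy.spatial.transform import Rotation as R
s=observe();im=capture("wrist");print(s["t"],s["tool_pos"],R.from_quat(s["orientation"]).as_rotvec(True),s["wrist_force"])
cv2.imwrite("pics/w4.png",im);pickle.dump(s,open("s4.pkl","wb"))
cv2.imwrite("pics/w4b.png",cv2.resize(im,(800,600),interpolation=2))
E
```

```text
6.6 [448.86174426 119.98879603 115.93687512] [-1.19515633e+02 -1.34569073e+02  5.84532614e-02] [ 0.68806533 -0.09190558 -3.30932597]
```

View pics/w4b.png

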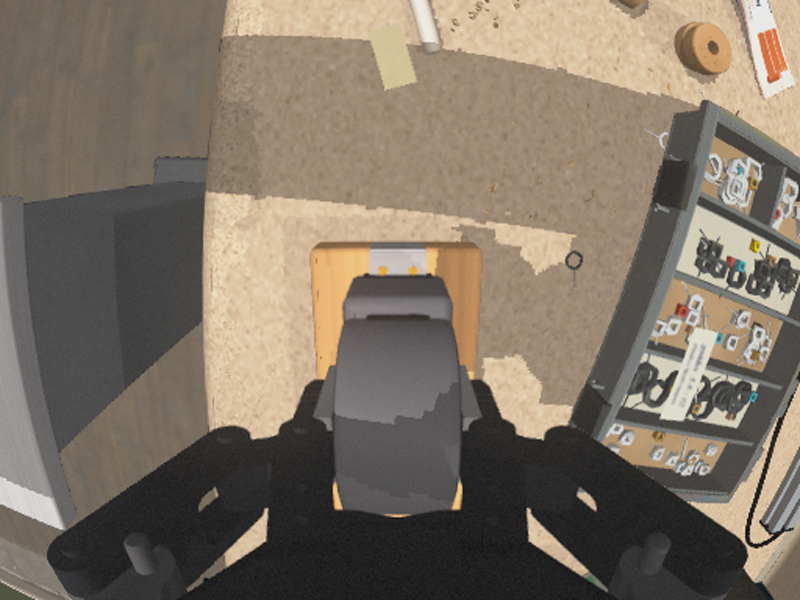

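The wrist view shows the tape in hand with its hook at (398,262), and the board's open end as a line from (313,243) to (480,243), square to the tape. I'll measure that.

```bash
python3 - <<'E'
from h import *
import pickle
s=pickle.load(open("s4.pkl","rb"));im=cv2.imread("pics/w4.png");h=cv2.cvtColor(im,cv2.COLOR_BGR2HSV)
m=((h[...,1]>105)&(h[...,0]<25)&(h[...,2]>120)).astype(np.uint8)
r=np.zeros_like(m);r[145:240,190:320]=1;m*=r;m=cv2.morphologyEx(m,cv2.MORPH_OPEN,np.ones((3,3)))
P=lambda u,v:plane("wrist",u,v,24,s)[:2]
top=[];
for u in list(range(206,232,4))+list(range(280,304,4)):
  vs=np.where(m[:,u])[0]
  if len(vs): top.append(P(u,vs[0]-.5))
L=[];Rr=[]
for v in range(162,215,6):
  xs=np.where(m[v])[0]
  L.append(P(xs[0]-.5,v)); Rr.append(P(xs[-1]+.5,v)); 
print(np.array(top).round(1));print(np.array(L).round(1));print(np.array(Rr).round(1))
for A in (L,Rr[:5]):
  x=cv2.fitLine(np.array(A,np.float32),cv2.DIST_HUBER,0,.01,.01).ravel();print("yaw",np.degrees(np.arctan2(x[1],x[0]))%180,x)
x=cv2.fitLine(np.array(top,np.float32),cv2.DIST_HUBER,0,.01,.01).ravel();print("edge dir",np.degrees(np.arctan2(x[1],x[0]))%180)
# open-end edge height: top cam vs wrist corners
for (u,v),(a,b) in (((200.5,155.5),(188.66,220.33)),):
  pass
tc=[(188.66,220.33),(193.23,255.81)]
print("tri",[tri(ray("wrist",*w,s),ray("top",*t)) for w in((307,156),(200.5,156)) for t in tc])
# case midline in hand, plane of case top
g=((h[...,1]<60)&(h[...,2]>60)&(h[...,2]<140)).astype(np.uint8)
TZ=s["tool_pos"][2]+19.4+31
for v in(210,225,240): 
  xs=np.where(g[v,205:305])[0]+205;print(v,xs[0],xs[-1],((plane("wrist",xs[0],v,TZ-8,s)+plane("wrist",xs[-1],v,TZ-8,s))/2).round(1))
# hook
print("hook",plane("wrist",398*.64,275*.64,s["tool_pos"][2]+19.4-28,s), plane("wrist",398*.64,246*.64,s["tool_pos"][2]+19.4-28,s))
E
```

```text
[[405.4 150.3]
 [408.7 150.6]
 [411.9 151. ]
 [415.2 151.3]
 [418.4 151.7]
 [421.6 152. ]
 [424.8 152.4]
 [464.5 157.1]
 [467.7 157.5]
 [470.9 158. ]
 [474.1 158.4]
 [477.4 158.8]
 [480.6 159.2]]
[[399.8 143.5]
 [400.2 138.5]
 [400.5 133.5]
 [401.7 128.5]
 [402.1 123.3]
 [402.4 118.2]
 [403.6 113. ]
 [404.  107.7]
 [404.3 102.3]]
[[487.7 154. ]
 [488.5 149. ]
 [489.3 144.1]
 [489.3 138.9]
 [490.1 133.9]
 [491.  128.8]
 [491.9 123.6]
 [492.  118.3]
 [492.9 112.9]]
yaw 96.737724 [ 1.17324546e-01 -9.93093610e-01  4.02069550e+02  1.23157501e+02]
yaw 96.51281 [ 1.1342520e-01 -9.9354655e-01  4.8895810e+02  1.4397723e+02]
edge dir 6.816323
tri [(array([488.86252777, 157.99892221,  15.96034552]), np.float64(1.7161230881149683)), (array([435.56884114, 151.05349285, 134.38846494]), np.float64(74.44504616520283)), (array([452.95922439, 153.88465117, 144.92272958]), np.float64(72.94909661735961)), (array([399.8005733 , 146.43307533,  13.37829616]), np.float64(1.03893179032419))]
210 219 289 [443.8 156.3 158.3]
225 216 292 [444.5 150.4 158.3]
240 209 298 [445.  144.3 158.3]
hook [444.04535128 156.78275064 107.33687512] [442.86753231 166.58824915 107.33687512]
```

Call:
send_rows --series '[[[0.2,-0.4,4,-10,0,0,0],[0.2,-0.7,4,-25,0,0,0],[0.2,-0.7,4,-42,0,0,0],[0.2,-0.7,4,-57,0,0,0],[0.2,-0.7,4,-67,0,0,0],[0.2,-0.7,4,-71,0,0,0],[0.2,-0.7,4,-72,0,0,0],[0.2,-0.7,4,-72,0,0,0]]]'

```text
t: 7.45
tool_pos: [448.3, 124.6, 44.5]
orientation: [0.664, 0.748, 0.0, 0.0]
wrist_force: [0.0, 0.4, -3.0]
width: 0.365
grasp_force: 62.3
```

Call:
send_rows --series '[[[0.2,0,0,-1,0,0,0],[0.2,0,0,-1,0,0,0],[0.2,0,0,-1,0,0,0]]]'

```text
t: 7.75
tool_pos: [448.2, 124.7, 43.7]
orientation: [0.664, 0.748, 0.0, 0.0]
wrist_force: [-0.0, 0.9, -3.6]
width: 0.372
grasp_force: 62.3
```

Call:
send_rows --series '[[[0.2,0,0,-0.7,0,0,0],[0.2,0,0,-0.7,0,0,0],[0.2,0,0,-0.7,0,0,0]]]'

```text
t: 8.05
tool_pos: [448.0, 124.6, 42.6]
orientation: [0.664, 0.748, 0.0, 0.0]
wrist_force: [0.4, 0.1, -2.7]
width: 0.366
grasp_force: 62.3
```

Call:
send_rows --series '[[[0.2,0,0,-0.6,0,0,0],[0.2,0,0,-0.6,0,0,0],[0.2,0,0,-0.6,0,0,0]]]'

```text
t: 8.35
tool_pos: [448.0, 124.6, 42.0]
orientation: [0.664, 0.748, -0.0, -0.0]
wrist_force: [-0.2, 0.1, -3.3]
width: 0.366
grasp_force: 62.3
```

Call:
send_rows --series '[[[0.2,0,0,-0.5,0,0,0],[0.2,0,0,-0.5,0,0,0],[0.2,0,0,-0.5,0,0,0]]]'

```text
t: 8.65
tool_pos: [448.0, 124.6, 41.5]
orientation: [0.664, 0.748, -0.0, -0.0]
wrist_force: [-0.2, -0.0, -4.0]
width: 0.363
grasp_force: 62.3
```

Call:
send_rows --series '[[[0.2,0,0,-0.4,0,0,0],[0.2,0,0,-0.4,0,0,0],[0.2,0,0,-0.4,0,0,0]]]'

```text
t: 8.95
tool_pos: [448.0, 124.6, 41.1]
orientation: [0.664, 0.748, -0.0, -0.0]
wrist_force: [0.1, -0.0, -3.1]
width: 0.367
grasp_force: 62.3
```

Call:
send_rows --series '[[[0.2,0,0,-0.4,0,0,0],[0.2,0,0,-0.4,0,0,0],[0.2,0,0,-0.4,0,0,0]]]'

```text
t: 9.25
tool_pos: [448.0, 124.6, 40.9]
orientation: [0.664, 0.748, 0.0, 0.0]
wrist_force: [-0.1, -0.1, -2.2]
width: 0.368
grasp_force: 62.6
```

Call:
send_rows --series '[[[0.2,0,0,-0.3,0,0,0],[0.2,0,0,-0.3,0,0,0]]]'

```text
t: 9.45
tool_pos: [448.0, 124.6, 40.8]
orientation: [0.664, 0.748, 0.0, 0.0]
wrist_force: [-0.3, -0.6, 4.2]
width: 0.365
grasp_force: 63.2
```

Call:
send_rows --series '[[[0.2,0,0,1,0,0,0],[0.2,0,0,2,0,0,0],[0.2,0.5,-4,2,0,0,0],[0.2,1.2,-10,2,0,0,0],[0.2,2.1,-17.5,2,0,0,0],[0.2,3,-25,2,0,0,0],[0.2,3.9,-33,2,0,0,0],[0.2,4.7,-40,2,0,0,0],[0.2,4.7,-40,2,0,0,0],[0.2,4.7,-40,2,0,0,0]]]'

```text
t: 10.45
tool_pos: [452.6, 84.4, 42.3]
orientation: [0.664, 0.747, -0.0, -0.0]
wrist_force: [-0.1, 2.7, -4.2]
width: 0.369
grasp_force: 62.1
```

```bash
python3 - <<'E'
from h import *
s=observe();im=capture("wrist");print(s["t"],s["tool_pos"],s["wrist_force"],s["ft_torque"])
cv2.imwrite("pics/w5.png",im)
sd=capture("side")
cv2.imwrite("pics/w5b.png",np.hstack([cv2.resize(im[100:300,156:356],(400,400),interpolation=2),cv2.resize(sd[165:245,180:260],(400,400),interpolation=2)]))
E
```

```text
10.45 [452.59052492  84.36149399  42.34098012] [-0.08598439  2.71674141 -4.21364452] [ 0.46252721 -0.01133591  0.00182262]
```

View pics/w5b.png

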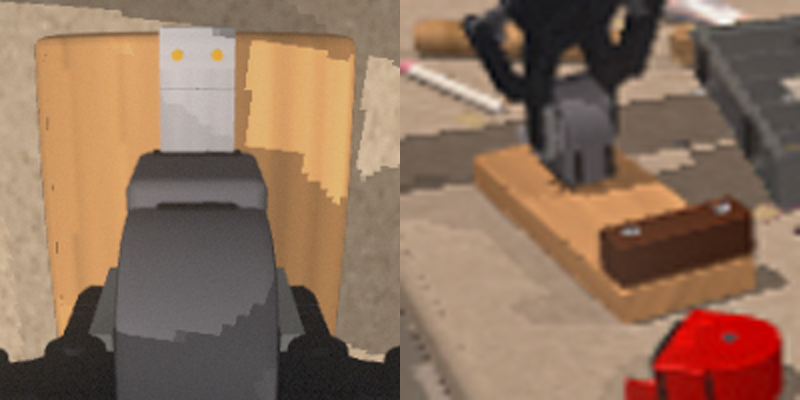

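The hook is over the open end, with the blade at (160–236, 30) in the left half of the picture, centred on the plank. I'll go on drawing back.

Call:
send_rows --series '[[[0.2,0.8,-8,0,0,0,0],[0.2,2,-19,0,0,0,0],[0.2,3.4,-31,0,0,0,0],[0.2,4.8,-43,0,0,0,0],[0.2,6.2,-55,0,0,0,0],[0.2,7.6,-67,0,0,0,0],[0.2,8.8,-77,0,0,0,0],[0.2,9.4,-83,0,0,0,0],[0.2,9.8,-87,0,0,0,0],[0.2,9.8,-87,0,0,0,0]]]'

```text
t: 11.55
tool_pos: [462.6, -2.9, 42.4]
orientation: [0.664, 0.747, -0.0, 0.0]
wrist_force: [0.1, 4.1, -3.1]
width: 0.367
grasp_force: 62.2
```

```bash
python3 - <<'E'
from h import *
s=observe();print(s["t"],s["tool_pos"],s["wrist_force"],s["ft_torque"],s["orientation"])
im=capture("wrist");cv2.imwrite("pics/w6.png",im)
sd=capture("side")
cv2.imwrite("pics/w6b.png",np.hstack([cv2.resize(im[100:300,156:356],(400,400),interpolation=2),cv2.resize(sd[165:245,190:270],(400,400),interpolation=2)]))
E
```

```text
11.55 [462.55270833  -2.8697558   42.42391732] [ 0.09037303  4.11982818 -3.07441379] [ 0.53832645 -0.11386834 -0.14784855] [ 6.64332412e-01  7.47437252e-01 -7.48914100e-06  3.55410053e-05]
```

View pics/w6b.png

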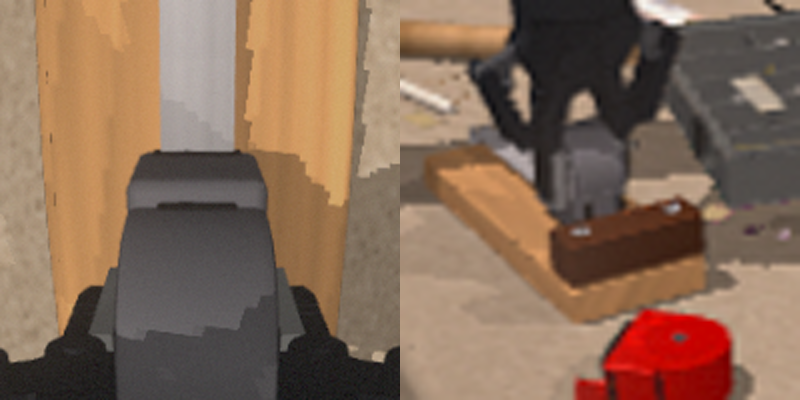

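The blade runs down the middle of the plank, and the case is just short of the fence. I'll approach in small steps.

Call:
send_rows --series '[[[0.2,0.2,-2,0,0,0,0],[0.2,0.5,-4,0,0,0,0],[0.2,0.7,-6,0,0,0,0],[0.2,0.7,-6,0,0,0,0],[0.2,0.7,-6,0,0,0,0]]]'

```text
t: 12.15
tool_pos: [463.2, -8.4, 42.4]
orientation: [0.664, 0.748, -0.0, 0.0]
wrist_force: [1.0, 3.1, -4.7]
width: 0.372
grasp_force: 62.2
```

Call:
send_rows --series '[[[0.2,0.1,-0.8,0,0,0,0],[0.2,0.1,-0.8,0,0,0,0],[0.2,0.1,-0.8,0,0,0,0]]]'

```text
t: 12.45
tool_pos: [463.3, -9.2, 42.4]
orientation: [0.664, 0.748, 0.0, 0.0]
wrist_force: [0.1, 3.2, -4.0]
width: 0.368
grasp_force: 62.2
```

Call:
send_rows --series '[[[0.2,0.1,-0.8,0,0,0,0],[0.2,0.1,-0.8,0,0,0,0],[0.2,0.1,-0.8,0,0,0,0]]]'

```text
t: 12.75
tool_pos: [463.4, -10.0, 42.4]
orientation: [0.664, 0.748, 0.0, 0.0]
wrist_force: [0.5, 3.3, -4.7]
width: 0.369
grasp_force: 62.2
```

Call:
send_rows --series '[[[0.2,0.1,-0.7,0,0,0,0],[0.2,0.1,-0.7,0,0,0,0],[0.2,0.1,-0.7,0,0,0,0]]]'

```text
t: 13.05
tool_pos: [463.5, -10.7, 42.4]
orientation: [0.664, 0.748, -0.0, 0.0]
wrist_force: [0.6, 3.7, -4.5]
width: 0.361
grasp_force: 62.2
```

Call:
send_rows --series '[[[0.2,0.1,-0.6,0,0,0,0],[0.2,0.1,-0.6,0,0,0,0],[0.2,0.1,-0.6,0,0,0,0]]]'

```text
t: 13.35
tool_pos: [463.6, -11.3, 42.4]
orientation: [0.664, 0.748, -0.0, -0.0]
wrist_force: [0.7, 3.6, -3.8]
width: 0.369
grasp_force: 62.2
```

Call:
send_rows --series '[[[0.2,0.1,-0.5,0,0,0,0],[0.2,0.1,-0.5,0,0,0,0],[0.2,0.1,-0.5,0,0,0,0]]]'

```text
t: 13.65
tool_pos: [463.7, -11.8, 42.4]
orientation: [0.664, 0.748, -0.0, -0.0]
wrist_force: [0.3, 3.1, -3.7]
width: 0.37
grasp_force: 62.1
```

Call:
send_rows --series '[[[0.2,0.05,-0.5,0,0,0,0],[0.2,0.05,-0.5,0,0,0,0],[0.2,0.05,-0.5,0,0,0,0]]]'

```text
t: 13.95
tool_pos: [463.7, -12.3, 42.4]
orientation: [0.664, 0.748, -0.0, 0.0]
wrist_force: [1.1, 3.6, -4.1]
width: 0.368
grasp_force: 62.1
```

Call:
send_rows --series '[[[0.2,0.05,-0.5,0,0,0,0],[0.2,0.05,-0.5,0,0,0,0],[0.2,0.05,-0.5,0,0,0,0]]]'

```text
t: 14.25
tool_pos: [463.8, -12.8, 42.4]
orientation: [0.664, 0.748, -0.0, -0.0]
wrist_force: [-0.5, 4.0, -3.6]
width: 0.366
grasp_force: 62.1
```

Call:
send_rows --series '[[[0.2,0.05,-0.4,0,0,0,0],[0.2,0.05,-0.4,0,0,0,0],[0.2,0.05,-0.4,0,0,0,0]]]'

```text
t: 14.55
tool_pos: [463.8, -13.2, 42.4]
orientation: [0.664, 0.748, -0.0, 0.0]
wrist_force: [0.9, 3.4, -3.8]
width: 0.367
grasp_force: 62.1
```

Call:
send_rows --series '[[[0.2,0.05,-0.4,0,0,0,0],[0.2,0.05,-0.4,0,0,0,0],[0.2,0.05,-0.4,0,0,0,0]]]'

```text
t: 14.85
tool_pos: [463.9, -13.6, 42.4]
orientation: [0.664, 0.748, -0.0, -0.0]
wrist_force: [0.3, 3.7, -4.4]
width: 0.368
grasp_force: 62.1
```

Call:
send_rows --series '[[[0.2,0.05,-0.4,0,0,0,0],[0.2,0.05,-0.4,0,0,0,0],[0.2,0.05,-0.4,0,0,0,0]]]'

```text
t: 15.15
tool_pos: [463.9, -14.0, 42.4]
orientation: [0.664, 0.748, -0.0, -0.0]
wrist_force: [0.3, 3.8, -3.8]
width: 0.371
grasp_force: 62.1
```

Call:
send_rows --series '[[[0.2,0.05,-0.4,0,0,0,0],[0.2,0.05,-0.4,0,0,0,0],[0.2,0.05,-0.4,0,0,0,0]]]'

```text
t: 15.45
tool_pos: [463.9, -14.4, 42.4]
orientation: [0.664, 0.748, -0.0, -0.0]
wrist_force: [0.3, 3.9, -4.1]
width: 0.364
grasp_force: 62.1
```

Call:
send_rows --series '[[[0.2,0.05,-0.4,0,0,0,0],[0.2,0.05,-0.4,0,0,0,0],[0.2,0.05,-0.4,0,0,0,0]]]'

```text
t: 15.75
tool_pos: [464.0, -14.4, 42.4]
orientation: [0.664, 0.748, 0.0, -0.0]
wrist_force: [0.9, 7.0, -3.6]
width: 0.369
grasp_force: 62.2
```

Call:
send_rows --series '[[[0.2,0.05,-0.4,0,0,0,0],[0.2,0.05,-0.4,0,0,0,0],[0.2,0.05,-0.4,0,0,0,0]]]'

```text
t: 16.05
tool_pos: [463.9, -14.5, 42.4]
orientation: [0.664, 0.748, 0.0, -0.0]
wrist_force: [1.5, 7.9, -3.7]
width: 0.37
grasp_force: 62.2
```

Call:
send_rows --series '[[[0.2,0.05,-0.4,0,0,0,0],[0.2,0.05,-0.4,0,0,0,0],[0.2,0.05,-0.4,0,0,0,0]]]'

```text
t: 16.35
tool_pos: [463.9, -14.5, 42.4]
orientation: [0.664, 0.748, 0.0, -0.001]
wrist_force: [2.2, 10.1, -4.0]
width: 0.367
grasp_force: 62.3
```

The fence contact is about 6 N. I'll ease it slightly, then press down.

Call:
send_rows --series '[[[0.2,-0.1,0.2,-0.6,0,0,0],[0.2,-0.1,0.2,-1.2,0,0,0],[0.2,-0.1,0.2,-1.7,0,0,0],[0.2,-0.1,0.2,-1.9,0,0,0],[0.2,-0.1,0.2,-1.9,0,0,0]]]'

```text
t: 16.85
tool_pos: [463.7, -14.6, 40.9]
orientation: [0.664, 0.747, 0.0, -0.001]
wrist_force: [0.1, 6.6, 0.8]
width: 0.368
grasp_force: 62.9
```

Call:
send_rows --series '[[[0.2,0,0,-0.4,0,0,0],[0.2,0,0,-0.4,0,0,0],[0.2,0,0,-0.4,0,0,0]]]'

```text
t: 17.15
tool_pos: [463.7, -14.6, 40.8]
orientation: [0.664, 0.748, 0.0, -0.0]
wrist_force: [-0.8, 7.5, 4.3]
width: 0.362
grasp_force: 63.5
```

Call:
send_rows --series '[[[0.2,0,0,-0.3,0,0,0],[0.2,0,0,-0.5,0,0,0],[0.2,0,0,-0.5,0,0,0]]]'

```text
t: 17.45
tool_pos: [463.7, -14.6, 40.8]
orientation: [0.664, 0.748, 0.0, -0.0]
wrist_force: [-0.6, 8.1, 8.6]
width: 0.369
grasp_force: 63.8
```

Call:
send_rows --series '[[[0.2,0,0,-0.3,0,0,0],[0.2,0,0,-0.5,0,0,0],[0.2,0,0,-0.5,0,0,0]]]'

```text
t: 17.75
tool_pos: [463.7, -14.6, 40.3]
orientation: [0.664, 0.748, 0.0, -0.0]
wrist_force: [-0.5, 8.3, 9.9]
width: 0.371
grasp_force: 63.9
```

Call:
send_rows --series '[[[0.2,0,0,-0.3,0,0,0],[0.2,0,0,-0.5,0,0,0],[0.2,0,0,-0.5,0,0,0]]]'

```text
t: 18.05
tool_pos: [463.7, -14.6, 39.9]
orientation: [0.664, 0.748, 0.0, -0.0]
wrist_force: [0.1, 8.1, 9.2]
width: 0.362
grasp_force: 63.9
```

Call:
send_rows --series '[[[0.2,0,0,-0.3,0,0,0],[0.2,0,0,-0.6,0,0,0],[0.2,0,0,-0.6,0,0,0]]]'

```text
t: 18.35
tool_pos: [463.7, -14.6, 39.2]
orientation: [0.664, 0.748, 0.0, -0.0]
wrist_force: [-0.6, 7.2, 9.4]
width: 0.367
grasp_force: 63.9
```

Call:
send_rows --series '[[[0.2,0,0,-0.3,0,0,0],[0.2,0,0,-0.6,0,0,0],[0.2,0,0,-0.6,0,0,0]]]'

```text
t: 18.65
tool_pos: [463.7, -14.6, 38.8]
orientation: [0.664, 0.748, 0.0, -0.0]
wrist_force: [-1.3, 7.3, 10.6]
width: 0.365
grasp_force: 64.0
```

Call:
send_rows --series '[[[0.2,0,0,-0.3,0,0,0],[0.2,0,0,-0.6,0,0,0],[0.2,0,0,-0.6,0,0,0]]]'

```text
t: 18.95
tool_pos: [463.7, -14.6, 38.3]
orientation: [0.664, 0.748, 0.0, -0.0]
wrist_force: [-1.4, 7.5, 12.8]
width: 0.368
grasp_force: 64.3
```

Call:
send_rows --series '[[[0.2,0,0,-0.3,0,0,0],[0.2,0,0,-0.6,0,0,0],[0.2,0,0,-0.6,0,0,0]]]'

```text
t: 19.25
tool_pos: [463.7, -14.6, 37.9]
orientation: [0.664, 0.748, 0.0, -0.0]
wrist_force: [-1.0, 8.0, 14.4]
width: 0.369
grasp_force: 64.6
```

Call:
send_rows --series '[[[0.2,0,0,-0.3,0,0,0],[0.2,0,0,-0.5,0,0,0],[0.2,0,0,-0.5,0,0,0]]]'

```text
t: 19.55
tool_pos: [463.7, -14.5, 37.6]
orientation: [0.664, 0.748, 0.0, -0.0]
wrist_force: [-1.0, 7.3, 16.3]
width: 0.371
grasp_force: 64.8
```

Call:
send_rows --series '[[[0.2,0,0,-0.3,0,0,0],[0.2,0,0,-0.4,0,0,0],[0.2,0,0,-0.4,0,0,0]]]'

```text
t: 19.85
tool_pos: [463.7, -14.6, 37.4]
orientation: [0.664, 0.748, 0.0, -0.0]
wrist_force: [-1.9, 7.9, 17.9]
width: 0.369
grasp_force: 64.9
```

Call:
send_rows --series '[[[0.2,0,0,-0.2,0,0,0],[0.2,0,0,-0.3,0,0,0],[0.2,0,0,-0.3,0,0,0]]]'

```text
t: 20.15
tool_pos: [463.7, -14.6, 37.2]
orientation: [0.664, 0.748, 0.0, -0.0]
wrist_force: [-1.9, 8.1, 18.8]
width: 0.366
grasp_force: 65.1
```

Call:
send_rows --series '[[[0.2,0,0,0.6,0,0,0],[0.2,0,0,1.2,0,0,0],[0.2,0,0,1.7,0,0,0],[0.2,0,0,1.7,0,0,0],[0.2,0,0,1.7,0,0,0]]]'

```text
t: 20.65
tool_pos: [463.7, -14.6, 37.3]
orientation: [0.664, 0.748, 0.0, -0.001]
wrist_force: [-0.1, 7.5, 3.5]
width: 0.374
grasp_force: 62.8
```

Call:
send_rows --series '[[[0.42,0,0,0,0,0,0],[0.5,0,0,0,0,0,0],[0.6,0,0,0,0,0,0],[0.7,0,0,0,0,0,0],[0.7,0,0,0,0,0,0],[0.7,0,0,0,0,0,0]]]'

```text
t: 21.25
tool_pos: [464.1, -15.5, 36.7]
orientation: [0.664, 0.748, -0.0, 0.0]
wrist_force: [-0.2, 0.5, -0.4]
width: 0.701
grasp_force: 0.0
```

```bash
python3 - <<'E'
from h import *
s=observe();print(s["t"],s["tool_pos"],s["wrist_force"],s["width"])
im=capture("wrist");sd=capture("side")
cv2.imwrite("pics/w7b.png",np.hstack([cv2.resize(im[80:330,131:381],(400,400),interpolation=2),cv2.resize(sd[165:245,190:270],(400,400),interpolation=2)]))
E
```

```text
21.25 [464.09199881 -15.5469658   36.68633131] [-0.16631967  0.48123594 -0.36468417] 0.701182145547539
```

View pics/w7b.png

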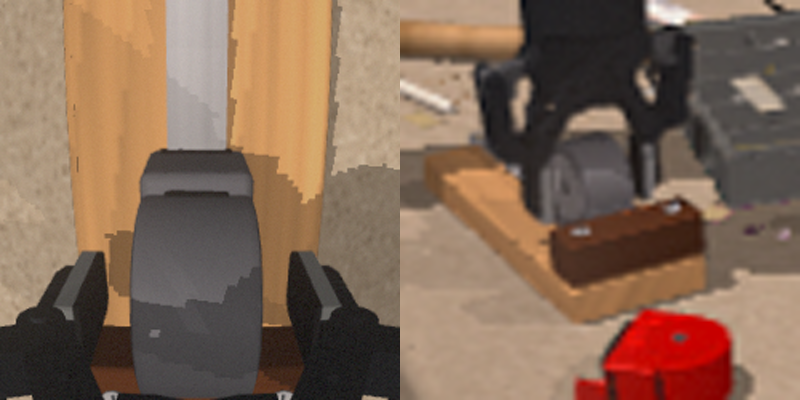

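The case stands upright against the fence with both fingers clear of it. I'll rise straight up and check from above.

Call:
send_rows --series '[[[0.7,0,0,5,0,0,0],[0.7,0,0,15,0,0,0],[0.7,0,0,35,0,0,0],[0.7,0,0,60,0,0,0],[0.7,0,0,90,0,0,0],[0.7,0,0,120,0,0,0],[0.7,0,0,145,0,0,0],[0.7,0,0,150,0,0,0],[0.7,0,0,150,0,0,0]]]'

```text
t: 22.25
tool_pos: [464.4, -15.4, 188.0]
orientation: [0.664, 0.748, 0.001, 0.001]
wrist_force: [-0.7, -0.8, 0.8]
width: 0.704
grasp_force: 0.0
```

```bash
python3 - <<'E'
from h import *
s=observe();print(s["t"],s["tool_pos"],s["wrist_force"])
im=capture("wrist");sd=capture("side")
cv2.imwrite("pics/w8b.png",np.hstack([cv2.resize(im[60:310,131:381],(400,400),interpolation=2),cv2.resize(sd[165:245,190:270],(400,400),interpolation=2)]))
E
```

```text
22.25 [464.40602315 -15.43214428 187.95087392] [-0.71911657 -0.84849734  0.84565617]
```

View pics/w8b.png

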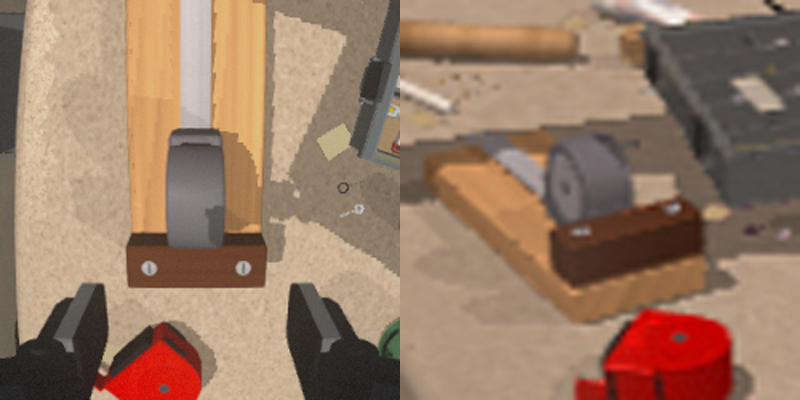

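The tape is upright, centred on the board and against the fence, and the blade runs straight to the hooked end. I'll hand it in.

```bash
python3 -c "from station import finish_job; print(finish_job())"
```

```text
the job is handed in; nothing more can be done
None
```

I handed the job in at about 22 s: the tape is hooked over the open end and stands upright mid-board, taut against the fence, with the brake pressed about 3.6 mm in (fence about 5 N, board about 23 N at most) and nothing else touched.

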